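Build a sieve column on a free-turning carousel

TASK

On the green station of the carousel, build the sieve column from the bottom up: first the steel pan, then the blue (fine) sieve, then the yellow (coarse) sieve, and finally the white lid with the black knob, each one set upright and fully seated in the one below before you fetch the next. The carousel turns freely: do not let it swing round by more than about fifteen degrees. Leave the red sieve, the brass weight and the amber vial where they are.

Things in the scene. Friction and masses are not known exactly. Their poses are not given: they have to be found in the camera images.
- pan: plain steel receiver pan, open cup, 54 mm outside diameter, 40 mm tall, wall 2.5 mm, mouth 49 mm across, flat bottom, about 90 g. Origin: centre of its underside; z up. Stands loose on the bench; it goes at the bottom of the column, centred on the green station.
- fine_sieve: blue sieve, 54 mm outside diameter, 42 mm tall: chamfered skirt 43 mm wide in the lowest 6 mm, then a shoulder and a plain 54 mm wall; open top 49 mm across, 10 mm deep to the mesh. Origin: centre of the skirt's underside; z up. About 80 g. Seated, its skirt is 6 mm inside the pan's mouth (3 mm play all round), the shoulder on the rim: its origin 34 mm above the pan's.
- coarse_sieve: yellow sieve, 54 mm outside diameter, 42 mm tall: chamfered skirt 43 mm wide in the lowest 6 mm, then a shoulder and a plain 54 mm wall; open top 49 mm across, 10 mm deep to the mesh. Origin: centre of the skirt's underside; z up. About 80 g. Seated on the blue sieve, its origin is 36 mm above the blue sieve's origin.
- lid: white round lid, 54 mm diameter, with a black upright cylindrical knob, 41 mm tall overall, about 70 g: skirt 43 mm diameter from 0 to 6 mm, flange 54 mm diameter from 6 to 11 mm, knob 24 mm diameter from 11 to 41 mm height. Origin: centre of the underside of the skirt; z up. Seated on the yellow sieve, its origin is 36 mm above that sieve's origin.
- red_sieve: red sieve, 54 mm outside diameter, 42 mm tall: chamfered skirt 43 mm wide in the lowest 6 mm, then a shoulder and a plain 54 mm wall; open top 49 mm across, 10 mm deep to the mesh. Origin: centre of the skirt's underside; z up. Not needed: leave it where it stands.
- green_station (a point): centre of the green round spot (66 mm diameter) on the upper face of the carousel's white disc, 64 mm from the disc's axis, 23 mm above the bench; z up, x pointing outward from the disc's axis. The two other spots on the disc are grey and stay empty.
- carousel: round carousel: white disc 200 mm diameter, its flat top 23 mm above the bench, turning freely (light friction, about 0.01 N m) on a fixed grey base. It stands to the left or the right of the sieves. Origin: on the axis, at bench height; z up.
- brass_weight: small brass weight with a knob, 22 mm diameter, 31 mm tall, standing among the sieves; leave it alone. Origin: centre of its underside.
- vial: small amber vial with a white cap, 22 mm diameter, 40 mm tall, standing among the sieves; leave it alone. Origin: centre of its underside.
There are look-alikes about, which are no part of the job. Of the things that look like the carousel, the larger one is meant.

How it is judged:
By the outcome, as a careful person would: the job done as asked, in the order asked, and still so for the second after the job is handed in, with the robot touching nothing.
It also fails if it takes over 122 s, if anything falls off the work surface, if the arm or the gripper's body presses on something with over 40 N, if the wrist force passes 120 N, or if a joint passes its speed limit or range.

ROBOT

A 7-joint arm with a two-finger parallel gripper is mounted at the origin on the work surface. World frame = base frame: x ahead of the robot, y to its left, z up, the work surface at z = 0. Lengths are in mm, angles in rad, forces in N, time in s.
With the tool pointing down it reaches from about 400 to 900 mm from the base axis. Payload 5.6 kg.
Tool frame: the origin (TCP) lies midway between the tips of the shut fingers; the grasp point (between the pads) lies 19 mm behind it; x points along the fingers, y is the direction in which the jaws open and shut, and the axes are right-handed (so a half turn about x gives the same grasp; the last joint's range is limited). The gripper opens to 92 mm and grips with 3 to 60 N. Pads are 20 mm wide; open, the fingers measure 128 mm over their backs; the gripper's body (75 mm by 189 mm) begins 69 mm behind the grasp point.
Start: joints at [-1.218, 0.468, -0.012, 1.603, 0.006, 1.071, -0.056], TCP at [250.646, 599.738, 214.592] pointing down, gripper open.
Joint ranges: [-2.53, 2.53], [-0.31, 2.02], [-1.57, 1.55], [0.28, 2.44], [-1.29, 4.43], [0.15, 1.84], [-2.92, 2.92]. Speed limits (rad/s): [2.57, 2.57, 3.14, 3.14, 3.14, 3.14, 3.14].

INTERFACE

Orientations are given as a rotation vector (axis times angle).
In Python, from cell import robot, grip, kin, viewer gives the robot as it stands. Calls block until the motion is done:
- robot.movep(position, orientation): joint-space move of the TCP to a pose.
- robot.servo_line(position, feed=150, rotation=None): straight line of the TCP; rotation=None keeps the orientation; feed is the mean speed in mm/s.
- robot.goto_joints(angles): joint-space move.
- grip(opening, newtons=None): opening from 0.0 (shut) to 1.0 (fully open); newtons is the grip in N (None keeps the last); returns when the fingers have stopped.
- robot.hold(seconds).
- kin.ik(position, orientation): joint angles nearest the present ones, or None.
- robot.observe(): the state.
- viewer.read_camera(name): name is "scene" or "top" or "wrist"; returns the picture (480x640x3 uint8, red, green, blue); there is no depth.
- viewer.camera_info(name): a dict with "camera_matrix" (3x3 intrinsics, pixels), "R" (3x3) and "t" (3): a world point X has camera coordinates R X + t. Camera axes: x right, y down, z forward; pixel columns grow to the right and rows downward; lengths in mm; the calibration is good to about 2 mm. The wrist camera is an equidistant fisheye: a pixel r from the principal point sees the ray r / f radians off the axis. A picture is of the moment at which its call begins: read the wrist's pose just before it. camera_info takes no time and is no camera call; for the wrist camera it gives the pose at the moment of the call.
A pose or a line that the arm cannot do raises robot.IKError and nothing moves.
- robot.job_done(): hands the job in, once; it reports no verdict.
Trained networks look in the newest picture that a camera, given by its name, has taken for a name from the list of things; names that differ only in an ending like _2 or _b are one class to them, and where a whole thing is asked for, a point or a joint stands for the part that bears it (a point fixed in the world has none). Each returns a list of dicts, best first, with "confidence" (0 to 1); they miss things now and then, are a little off and sometimes report something else, mostly with a low value. They report only what shows in the picture. A call takes as long as a camera call. They do not tell look-alikes from the thing itself.
- viewer.silhouettes(name, camera): "mask" (480x640 bool, what is visible of it).
- viewer.pinpoint(name, camera): "at" ([x, y, z] in mm, in the coordinates of the camera as it stood for that picture, good to about 4 mm: a listed point, or the origin of a listed thing).
The state is a dict: "t": time; "joints": joint angles; "joint_velocities": joint speeds; "joint_torque": joint torques, N m; "tcp_pos": TCP position; "tcp_rot": TCP orientation; "contact_force": force on the tool from outside, world axes, zero at the start; "wrist_torque": the same for the moment, N m; "grip_width": opening from 0.0 (shut) to 1.0 (fully open).
Only numpy, scipy, OpenCV 4.12 (cv2) and the standard library are available. Lean on these libraries where they do the work, as an engineer would, in place of code of your own. Each camera call takes 0.05 s, during which the arm holds its last target. There are 200 camera calls.

## Working session

There is one attempt and no reset: what is moved stays moved. The work goes in short steps, each a Python script; the robot and the scene stay as the last script left them, time stands still between calls to the robot, and variables do not carry over. Pictures are saved under pics/ and viewed, about 12 in all and at most 16, crops included, and the job is handed in when it is done.

```bash
mkdir -p pics; ls
python3 - <<'E'
from cell import robot, grip, kin, viewer
import cv2,numpy as np
for c in ("top","scene"):
    im=viewer.read_camera(c); cv2.imwrite(f"pics/{c}0.png",im[:,:,::-1])
    i=viewer.camera_info(c); print(c,i)
    R=np.array(i["R"]);t=np.array(i["t"])
    for n in ["pan","fine_sieve","coarse_sieve","lid","red_sieve","green_station","carousel","brass_weight","vial"]:
        for d in viewer.pinpoint(n,c)[:5]:
            K=np.array(i["camera_matrix"]);p=np.array(d["at"]);q=K@p
            print(n,round(d["confidence"],2),np.round(R.T@(p-t)),np.round(q[:2]/q[2]))
o=robot.observe();print(o)
E
```

```text
pics
top {'camera_matrix': array([[500.05891329,   0.        , 320.29464706],
       [  0.        , 500.05891329, 238.75962714],
       [  0.        ,   0.        ,   1.        ]]), 'R': array([[-0.00845313, -0.99992733,  0.00859536],
       [-0.98812355,  0.00703386, -0.15350041],
       [ 0.15342879, -0.00979084, -0.9881112 ]]), 't': array([  -2.10364056,  453.83098932, 1029.05874815])}
pan 0.71 [570. -19.  -4.] [326. 190.]
fine_sieve 0.87 [448.  77.  -1.] [283. 244.]
coarse_sieve 0.94 [638. -61.  -2.] [344. 161.]
coarse_sieve 0.18 [451.  81.  -1.] [281. 243.]
lid 0.58 [429. -79.  -0.] [354. 252.]
red_sieve 0.93 [646.  64.   2.] [288. 157.]
green_station 0.77 [ 283. -286.   12.] [453. 319.]
green_station 0.68 [ 575. -318.   17.] [461. 185.]
green_station 0.26 [448.  81.  -3.] [281. 244.]
carousel 0.95 [ 239. -274.    0.] [447. 340.]
carousel 0.91 [ 519. -285.    1.] [446. 211.]
brass_weight 0.51 [544. 121.  -2.] [263. 202.]
vial 0.49 [ 555. -129.    2.] [375. 196.]
scene {'camera_matrix': array([[596.02776438,   0.        , 324.9760165 ],
       [  0.        , 596.02776438, 234.979
[... 801 characters left out ...]
] [329. 328.]
{'t': 1.0, 'joints': array([-1.21797532,  0.46748909, -0.0115956 ,  1.60270419,  0.00598363,
        1.0714153 , -0.05628677]), 'joint_velocities': array([ 0.00103518, -0.00156651, -0.0010016 ,  0.00051137, -0.00074995,
        0.00040765,  0.00214924]), 'joint_torque': array([ 7.26602630e-04, -5.20424187e+01, -1.20350465e-02, -2.44053626e+01,
       -5.65786043e-02,  1.13608595e-02,  3.21878417e-05]), 'tcp_pos': array([250.65659298, 599.7264351 , 214.59770218]), 'tcp_rot': array([ 0.3105745 ,  1.54836378, -0.3105516 ]), 'contact_force': array([0.12671512, 0.04020464, 0.8721217 ]), 'wrist_torque': array([-0.00903064, -0.03967209,  0.00692403]), 'grip_width': 0.9979584495751458}
```

```bash
ls pics
```

```text
scene0.png
top0.png
```

View pics/top0.png

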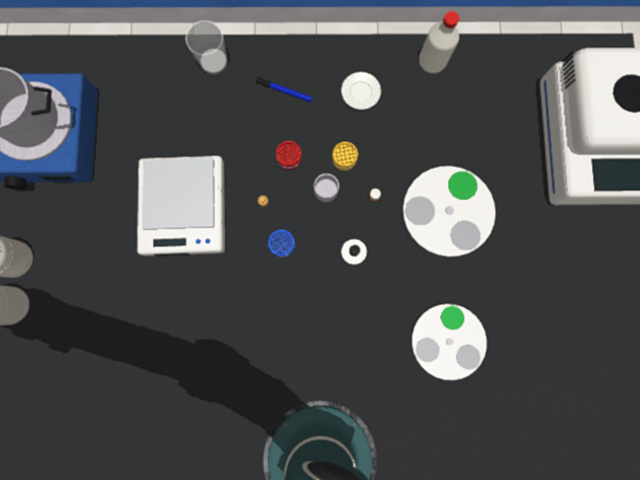

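View pics/scene0.png

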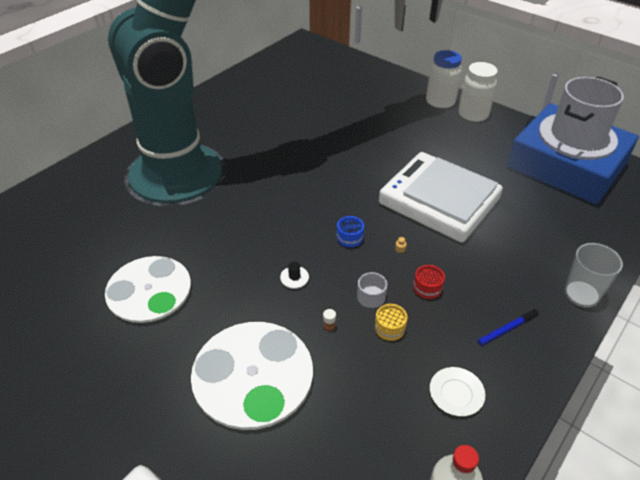

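The things that resemble the carousel are the discs at top (449,211) and (450,342). The first is the larger, so it is the one meant, and its green spot is at (462,185). The lid is at (354,251): it has a black knob, and the saucer at (361,91) does not. Next I'll look from near with the wrist camera and confirm in a crop.

```bash
cat > h.py <<'E'
from cell import robot, grip, kin, viewer
import cv2,numpy as np
from scipy.spatial.transform import Rotation as Ro
def rot(a):
    c,s=np.cos(a),np.sin(a)
    return Ro.from_matrix(np.array([[0,c,s],[0,s,-c],[-1,0,0]])).as_rotvec()
def tcp(): return np.array(robot.observe()["tcp_pos"])
def pins(cam,names,cmin=.3,save=None):
    i=viewer.camera_info(cam); im=viewer.read_camera(cam)
    R=np.array(i["R"]);t=np.array(i["t"]);out={}
    if save: cv2.imwrite(f"pics/{save}.png",im[:,:,::-1])
    for n in names:
        out[n]=[np.append(np.round(R.T@(np.array(d["at"])-t),1),round(d["confidence"],2)) for d in viewer.pinpoint(n,cam) if d["confidence"]>cmin]
        for v in out[n]: print(cam,n,v)
    return out
def T(): o=robot.observe(); print("t",round(o["t"],2),"tcp",np.round(o["tcp_pos"],1),"F",np.round(o["contact_force"],1),"w",round(o["grip_width"]*92,1))
E
python3 - <<'E'
from h import *
a=np.radians(-31)
# choose tool turn with joint 7 far from its range
for b in (a,a+np.pi):
    for p in ([540,-10,330],[573,-317,60]): print(b,kin.ik(p,rot(b)))
E
```

```text
-0.5410520681182421 [-0.62107309  0.18967323  0.6756897   1.76532417 -0.12543951  1.23006809
 -0.45313422]
-0.5410520681182421 [-0.1960449   0.8912088   0.99699871  1.73771746 -0.87137595  1.0230352
  0.58857141]
2.600540585471551 [-0.32109115  0.17500664  0.32093838  1.74834245 -0.05836126  1.22755181
  2.61546936]
2.600540585471551 [-0.3218247   1.14661663  1.33164623  1.74468362 -1.17688769  1.28300424
 -2.3693268 ]
```

Run:
```python
from h import *
a=np.radians(-31)
robot.movep([520,0,330],rot(a)); T()
pins("wrist",["pan","fine_sieve","coarse_sieve","lid","red_sieve","brass_weight","vial"],save="w1")
i=viewer.camera_info("wrist");print(i["camera_matrix"][0],np.round(-i["R"].T@i["t"]))
robot.movep([545,-270,300],rot(a)); T()
pins("wrist",["green_station","carousel","lid","pan"],save="w2")
A=cv2.imread("pics/w1.png");B=cv2.imread("pics/w2.png")
cv2.imwrite("pics/w12.png",cv2.resize(np.vstack([A,B]),(600,900))[:, :]) 
cv2.imwrite("pics/w12.png",np.hstack([cv2.resize(x,(400,300)) for x in (A,B)]))
```

```text
t 3.38 tcp [520.1   1.3 329.7] F [0.6 0.1 0.3] w 92.0
wrist pan [568.6  -20.6    4.1    0.57]
wrist fine_sieve [447.9  78.6   3.3   0.8]
wrist coarse_sieve [ 6.399e+02 -6.130e+01 -1.000e-01  9.300e-01]
wrist lid [430.   -73.2   -0.6    0.68]
wrist red_sieve [641.6   67.1    2.9    0.79]
wrist vial [569.6  -19.1    1.8    0.57]
[371.64829954   0.         316.60259482] [556.  63. 500.]
t 4.83 tcp [ 545.6 -268.4  299.9] F [-0.8  0.1 -0.2] w 92.2
wrist green_station [ 284.6  -281.4    23.1     0.87]
wrist green_station [ 574.1  -314.9    26.2     0.72]
wrist carousel [ 235.3  -276.2     5.3     0.91]
wrist carousel [ 516.6  -285.8     1.      0.59]
wrist carousel [ 5.477e+02 -1.223e+02  1.400e+00  3.500e-01]
wrist lid [427.9  -68.    -4.4    0.77]
wrist pan [570.1  -16.3    2.4    0.66]
```

View pics/w12.png

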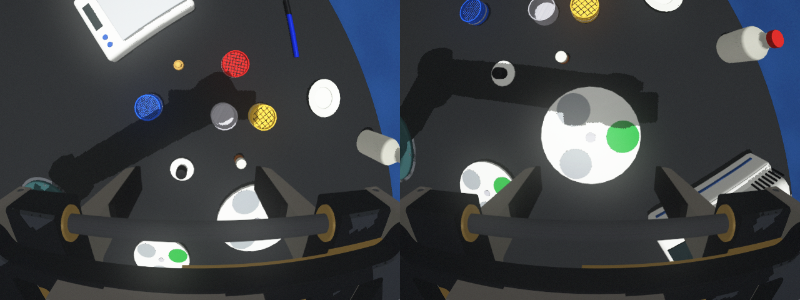

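Left half (w1): blue (148,107), red (235,63), yellow (262,117), pan (224,117) and the knobbed lid (181,169), with the knobless saucer at (324,98). Right half (w2): the large carousel at (590,135) with its green spot at (622,136), and the small decoy at (486,185). I'll refine the green spot by colour.

Run:
```python
from h import *
def ray(cam,px,z):
    i=viewer.camera_info(cam);K=np.array(i["camera_matrix"]);R=np.array(i["R"]);t=np.array(i["t"])
    d=(np.array(px)-K[:2,2])/K[0,0]
    if cam=="wrist":
        r=np.linalg.norm(d); d=np.append(d/r*np.sin(r),np.cos(r))
    else: d=np.append(d,1)
    c=-R.T@t; v=R.T@d; return c+v*(z-c[2])/v[2]
for cam,f in (("top","top0"),("scene","scene0"),("wrist","w2")):
    hsv=cv2.cvtColor(cv2.imread(f"pics/{f}.png"),cv2.COLOR_BGR2HSV)
    m=cv2.inRange(hsv,(50,120,40),(75,255,255))
    n,l,s,c=cv2.connectedComponentsWithStats(m)
    for k in range(1,n):
        if s[k,4]>150:
            ct=max(cv2.findContours((l==k).astype(np.uint8),0,1)[0],key=len)[:,0]
            w=np.array([ray(cam,p,23)[:2] for p in ct]); A=np.c_[2*w,np.ones(len(w))]
            q=np.linalg.lstsq(A,(w**2).sum(1),rcond=None)[0]
            print(cam,s[k],np.round(q[:2],1),"r",round(np.sqrt(q[2]+q[0]**2+q[1]**2),1))
```

```text
top [449 172  28  27 606] [ 572.7 -318.4] r 29.9
top [441 307  23  22 401] [ 286. -282.] r 22.7
scene [149 293  26  20 408] [ 290.6 -283.9] r 22.4
scene [ 244  386   40   35 1098] [ 573.5 -317. ] r 30.4
wrist [ 331  193   52   51 1961] [ 572.1 -319.4] r 30.4
wrist [150 284  26  25 391] [ 287.3 -274.6] r 18.7
```

```bash
cat >> h.py <<'E'
def pick(x,y,z,a1,a2,wide=1.0):
    """centre by a light squeeze along a1, then grip along a2 (90 deg apart)"""
    grip(wide); robot.movep([x,y,z+90],rot(a1)); robot.servo_line([x,y,z],feed=120)
    grip(0.0,5); print("squeeze"); T(); grip(wide)
    robot.servo_line([x,y,z+55],feed=200); robot.movep([x,y,z+55],rot(a2)); robot.servo_line([x,y,z],feed=120)
    grip(0.0,25); print("grip"); T()
    robot.servo_line([x,y,z+100],feed=200); T()
def place(x,y,z,a,over=60,lim=6,wide=.8):
    robot.movep([x,y,z+over],rot(a)); robot.servo_line([x,y,z+6],feed=120); robot.hold(.2)
    f0=robot.observe()["contact_force"][2]
    for k in range(1,29):
        robot.servo_line([x,y,z+6-.25*k],feed=20)
        f=robot.observe()["contact_force"]
        if f[2]-f0>lim: break
    print("touch",6-.25*k,np.round(f,1),round(f0,1)); T()
E
python3 - <<'E'
from h import *
pick(569.5,-19,7,np.radians(14),np.radians(-76))
place(573,-318,30,np.radians(-31),lim=3)
pins("wrist",["green_station","pan"],save="p1")
E
```

```text
squeeze
t 8.07 tcp [569.7 -18.9   7.2] F [0.8 0.2 1.6] w 55.2
grip
t 11.63 tcp [569.6 -18.8   7.2] F [-0.9  0.5  2.6] w 52.6
t 12.28 tcp [568.8 -18.4 106.2] F [-0.   0.8 -2.2] w 52.5
touch -0.25 [-0.1  1.3  5.8] -0.7
t 20.48 tcp [ 573.  -318.    30.2] F [-0.1  1.3  5.8] w 52.5
wrist pan [ 572.6  -320.7    28.2     0.68]
```

Run:
```python
from h import *
grip(.8); T(); robot.servo_line([573,-318,110],feed=200)
robot.movep([500,-120,300],rot(np.radians(-31)))
pins("top",["carousel","pan","fine_sieve"],save="t2");pins("scene",["pan","carousel","green_station"],save="s2");T()
a=cv2.imread("pics/t2.png")[130:270,380:520];b=cv2.imread("pics/s2.png")[300:440,180:320]
cv2.imwrite("pics/c2.png",cv2.resize(np.hstack([a,b]),(800,400),interpolation=2))
```

```text
t 21.12 tcp [ 573.  -318.    29.6] F [-0.4  0.8  0.5] w 73.7
top carousel [547.3  121.1   -1.5    0.63]
top carousel [ 237.5  -274.7     1.3     0.57]
top fine_sieve [448.    78.6   -3.2    0.66]
scene pan [ 568.3  -317.7    24.8     0.96]
scene carousel [ 240.   -266.6     1.7     0.86]
scene carousel [ 517.8  -285.     -0.9     0.78]
scene green_station [ 571.3  -318.     24.6     0.74]
scene green_station [ 284.   -286.2    18.6     0.74]
t 23.18 tcp [ 499.9 -120.4  299.8] F [-0.5 -0.9  0.7] w 73.7
```

View pics/c2.png

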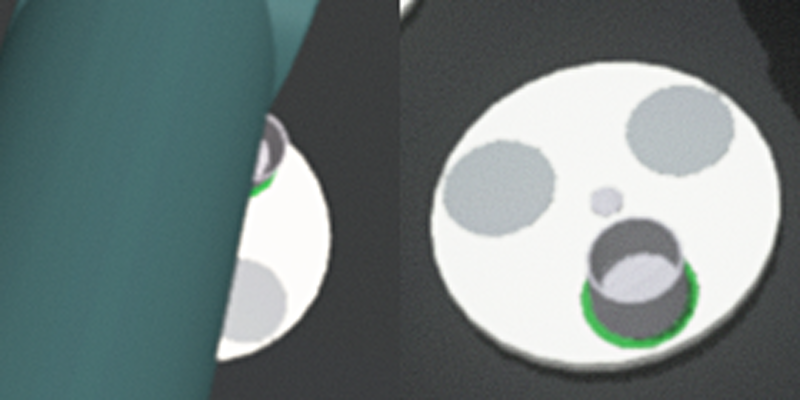

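The pan stands upright and centred in the green ring (right crop, (640,295)), and the carousel has not turned. The blue sieve is next.

```bash
sed -i 's/z+6\],feed=120/z+8],feed=150/; s/range(1,29)/range(1,20)/; s/z+6-.25\*k\],feed=20/z+8-.5*k],feed=20/; s/"touch",6-.25\*k/"touch",8-.5*k/' h.py
python3 - <<'E'
from h import *
pick(447.5,78.3,7,np.radians(59),np.radians(-31))
place(573,-318,64,np.radians(-31),lim=3)
pins("scene",["fine_sieve","pan","carousel"],save="s3")
cv2.imwrite("pics/c3.png",cv2.resize(cv2.imread("pics/s3.png")[280:430,180:330],(600,600),interpolation=2))
E
```

```text
squeeze
t 26.32 tcp [447.6  78.5   7.1] F [-0.1  0.5  0.9] w 54.6
grip
t 29.87 tcp [447.5  78.5   7.1] F [-0.8  0.1  2.8] w 53.8
t 30.52 tcp [446.8  78.7 106.4] F [ 0.  -0.4 -0.7] w 53.0
touch -0.5 [-1.8  0.7  5.3] -0.8
t 37.0 tcp [ 573.1 -318.1   64.2] F [-1.8  0.7  5.3] w 53.3
scene pan [ 5.698e+02 -3.173e+02  2.330e+01  5.100e-01]
scene carousel [ 239.4  -268.1    -0.8     0.75]
scene carousel [ 518.8  -286.5    -2.1     0.56]
scene carousel [ 5.721e+02 -3.178e+02  2.460e+01  3.500e-01]
```

View pics/c3.png

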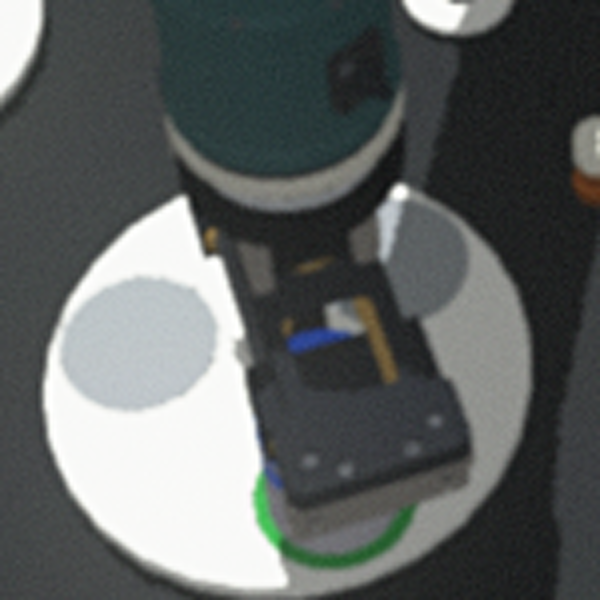

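Contact came exactly at seating height, and the carousel has not moved. I'll release and check.

Run:
```python
from h import *
grip(.8); T(); robot.servo_line([573,-318,140],feed=200)
robot.movep([600,-80,250],rot(np.radians(-31)))
pins("scene",["fine_sieve","pan","coarse_sieve","carousel"],save="s4")
cv2.imwrite("pics/c4.png",cv2.resize(cv2.imread("pics/s4.png")[280:430,180:330],(600,600),interpolation=2))
```

```text
t 37.68 tcp [ 573.  -318.    63.4] F [-0.4 -0.5 -0.4] w 73.8
scene fine_sieve [ 5.725e+02 -3.199e+02  5.790e+01  5.600e-01]
scene pan [ 569.2 -319.5   24.5    0.9]
scene coarse_sieve [ 6.433e+02 -6.310e+01  1.000e-01  9.000e-01]
scene carousel [643.9  -64.1   -1.4    0.71]
scene carousel [ 519.4  -286.4    -2.1     0.59]
scene carousel [ 242.5  -268.9     0.      0.59]
scene carousel [ 5.700e+02 -3.167e+02  2.420e+01  4.100e-01]
```

View pics/c4.png

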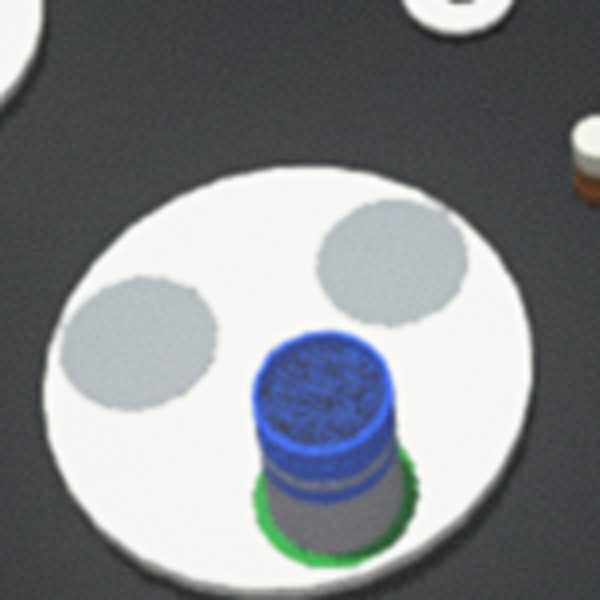

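The blue sieve is upright and level at (325,410), with its origin at z≈58. Yellow is next.

Run:
```python
from h import *
pick(640,-62,7,np.radians(59),np.radians(-31))
place(573,-318,100,np.radians(-31),lim=3)
f=robot.observe()["contact_force"]
grip(.8); T(); robot.servo_line([573,-318,180],feed=200)
robot.movep([450,-80,250],rot(np.radians(-31)))
pins("scene",["coarse_sieve","fine_sieve","pan","lid"],save="s5"); pins("wrist",["lid"])
cv2.imwrite("pics/c5.png",cv2.resize(cv2.imread("pics/s5.png")[260:430,180:350],(600,600),interpolation=2)); T()
```

```text
squeeze
t 42.78 tcp [640.3 -61.8   7.2] F [0.2 0.7 0.8] w 54.3
grip
t 46.37 tcp [640.1 -61.9   7.2] F [-1.   0.5  3. ] w 53.5
t 47.02 tcp [639.3 -61.4 106. ] F [-0.2  0.5 -1.9] w 53.5
touch -0.5 [-1.7  0.8  6.1] -1.4
t 53.02 tcp [ 573.1 -318.1  100.1] F [-1.7  0.8  6.1] w 53.6
t 53.5 tcp [ 573.  -318.    99.3] F [ 0.3 -0.1  0.4] w 73.2
scene coarse_sieve [ 575.7  -320.4    94.1     0.85]
scene fine_sieve [ 5.730e+02 -3.177e+02  6.060e+01  5.600e-01]
scene pan [ 568.4  -319.9    25.      0.82]
scene lid [431.9 -72.7  -0.9   0.9]
wrist lid [430.3 -72.1  -1.3   0.6]
t 55.48 tcp [450.1 -80.7 250. ] F [-0.9 -0.2 -0.3] w 74.1
```

View pics/c5.png

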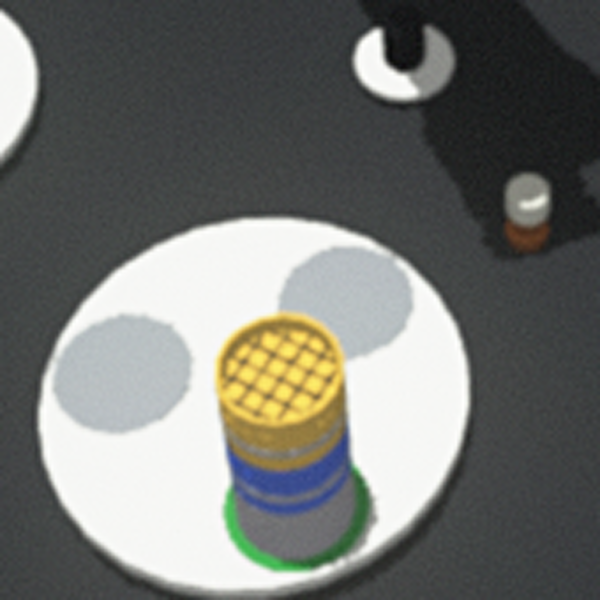

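The yellow sieve is seated at (283,370) with its origin at z≈94, and the stack is level and unturned. The lid is next.

Run:
```python
from h import *
pick(430.5,-73,14,np.radians(59),np.radians(-31),wide=.7)
robot.servo_line([430.5,-73,200],feed=200)
place(573,-318,143,np.radians(-31),lim=3)
pins("scene",["lid","coarse_sieve"])
```

```text
squeeze
t 58.87 tcp [430.5 -73.2  14.1] F [-0.8 -0.7  3. ] w 23.7
grip
t 62.47 tcp [430.8 -73.   14.1] F [ 0.6 -0.5  2.1] w 23.5
t 63.12 tcp [430.  -72.3 113.4] F [ 0.6  0.4 -1.2] w 23.4
touch -0.5 [-0.8  1.5  6.3] -1.1
t 69.74 tcp [ 573.2 -318.2  143.1] F [-0.8  1.5  6.3] w 23.3
scene coarse_sieve [ 5.741e+02 -3.220e+02  9.300e+01  5.700e-01]
```

Run:
```python
from h import *
grip(.7); T(); robot.servo_line([573,-318,260],feed=200)
robot.movep([420,60,330],rot(np.radians(-31)))
pins("scene",["lid","coarse_sieve","fine_sieve","pan","red_sieve","brass_weight","vial"],save="s6"); pins("top",["lid","green_station"],save="t6"); T()
a=cv2.imread("pics/s6.png")[250:430,180:360];b=cv2.imread("pics/t6.png")[130:270,380:520]
cv2.imwrite("pics/c6.png",np.hstack([cv2.resize(x,(400,400),interpolation=2) for x in (a,b)]))
```

```text
t 70.63 tcp [ 573.  -318.   142.5] F [-0.7  0.1  0.3] w 64.6
scene lid [ 575.7  -317.9   126.9     0.74]
scene coarse_sieve [ 575.8  -320.2    93.7     0.75]
scene fine_sieve [ 568.9  -317.6    58.9     0.86]
scene pan [ 570.   -319.6    26.5     0.79]
scene red_sieve [643.3   62.9    2.4    0.89]
scene brass_weight [5.382e+02 1.248e+02 1.700e+00 4.400e-01]
scene vial [ 5.544e+02 -1.227e+02 -2.000e-01  7.600e-01]
top lid [ 572.   -321.2   126.2     0.95]
top lid [ 5.510e+02 -1.286e+02  5.000e-01  6.700e-01]
top green_station [ 573.  -319.6   22.6    0.9]
top green_station [ 284.1  -286.6    15.1     0.66]
t 73.46 tcp [420.   59.9 330. ] F [-0.1  0.6  0.2] w 64.4
```

View pics/c6.png

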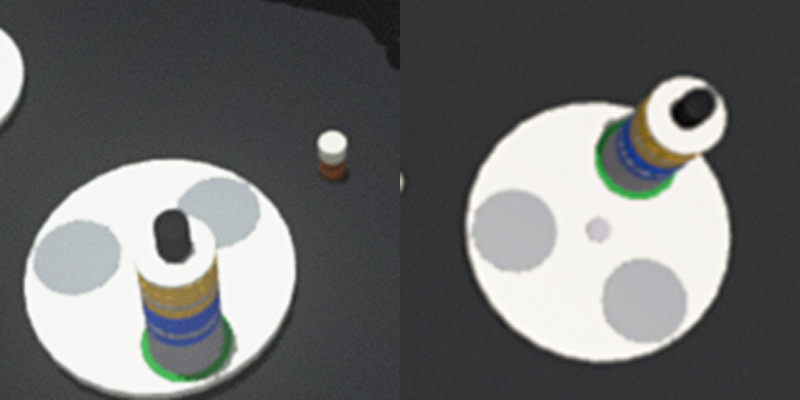

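The finished column shows in both views: lid at (175,250) in the scene crop and (690,115) in the top crop. It is level, and the green ring is visible around the pan. The carousel has not turned, and the other things are where they were.

```bash
python3 -c "
from h import *
robot.job_done(); T()"
```

```text
the job is handed in; nothing more can be done
the job is handed in; nothing more can be done
```

I built the column on the larger carousel's green station in the order asked: pan, blue sieve, yellow sieve, lid. I handed the job in at about 74 s. Each part was centred with a light squeeze, gripped, lowered until it touched, and released with the jaws in line with the carousel's radius.

- **Seating:** every part touched at its expected seated height, with the tool within about 0.3 mm of it and about 6–7 N of contact force. The final network heights agree to within about 4 mm: pan 26.5, blue 59, yellow 94 and lid 127 mm, against nominal 23, 57, 93 and 129.
- **Position:** the final pictures show the column upright, with the pan ringed by the green spot. The station reads (573, -320), against (573, -318) at the start, so the carousel did not noticeably turn.
- **Left alone:** the red sieve, brass weight and vial read within about 4 mm of their first positions, which is the networks' own accuracy.
- **Stray readings:** now and then the networks gave a false match, such as the vial reported as a lid or the pan as a vial. The pictures and positions ruled these out.

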